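# Switch on, zero and start the tensile tester

## Robot

A 6-joint arm with a two-finger parallel gripper is mounted at the origin on the work surface. World frame = base frame: x ahead of the robot, y to its left, z up, the work surface at z = 0. Lengths are in mm, angles in degrees, forces in N, time in s.
With the tool pointing down it reaches from about 350 to 875 mm from the base axis. Payload 15.5 kg.
Tool frame: the origin (TCP) lies at the very end of the fingers, on their centre line; the grasp point (between the pads) lies 19 mm behind it; x points along the fingers, y is the direction in which the jaws open and shut, and the axes are right-handed (so a half turn about x gives the same grasp; the last joint's range is limited). The gripper opens to 85 mm and grips with 20 to 120 N. Pads are 22 mm wide; open, the fingers measure 114 mm over their backs; the gripper's body (76 mm by 85 mm) begins 54 mm behind the grasp point. The pads swing forward as they close: fully open they stand 13 mm farther back than shut.
Start: joints at [-73.654, 28.281, 77.091, -0, 74.628, -5.472], TCP at [232.291, -580.23, 210.277] pointing down, gripper open.
Joint ranges: [-166.48, 166.48], [-47.26, 123.95], [12.59, 153.08], [-70.14, 250.14], [6.76, 159.57], [-176.63, 176.63]. Speed limits (degrees/s): [108.29, 108.29, 147.25, 172.46, 172.46, 172.46].

## Interface

Orientations are given as [roll, pitch, yaw] about the fixed x, y, z axes, in that order (R = Rz(yaw) Ry(pitch) Rx(roll)).
In Python, from rig import * gives the robot as it stands. The module is installed in compiled form; this text tells all that it offers. Calls block until the motion is done:
- move_to(position, orientation): joint-space move of the TCP to a pose.
- move_straight(position, max_speed=150, orientation=None, threshold=None): straight line of the TCP; orientation=None keeps the orientation; max_speed is the mean speed in mm/s. With threshold (N) it stops when the force on the tool has changed by that much, and returns True; else False.
- movej(angles): joint-space move.
- move_gripper(opening, grip_force=None): finger opening in mm; grip_force is the grip in N (None keeps the last); returns when the fingers have stopped.
- sleep(seconds).
- ik(position, orientation): joint angles nearest the present ones, or None.
- state(): the state.
- capture(name): name is "side" or "top" or "wrist"; returns the picture (420x560x3 uint8, red, green, blue); there is no depth.
- camera_info(name): a dict with "fx", "fy", "cx", "cy" (pixels), "k1" (the pictures are not rectified: a ray, as slopes to the right and down, at radius r is drawn at 1 + k1 r^2 times it, then the intrinsics apply), "view" (4x4, takes a point from world to camera coordinates). Camera axes: x right, y down, z forward; pixel columns grow to the right and rows downward; lengths in mm; the calibration is good to about 2 mm. A picture is of the moment at which its call begins: read the wrist's pose just before it. camera_info takes no time and is no camera call; for the wrist camera it gives the pose at the moment of the call.
A pose or a line that the arm cannot do raises Unreachable and nothing moves.
- job_done(): hands the job in, once; it reports no verdict.
Trained networks look in the newest picture that a camera, given by its name, has taken for a name from the list of things; names that differ only in an ending like _2 or _b are one class to them, and where a whole thing is asked for, a point or a joint stands for the part that bears it (a point fixed in the world has none). Each returns a list of dicts, best first, with "score" (0 to 1); they miss things now and then, are a little off and sometimes report something else, mostly with a low value. They report only what shows in the picture. A call takes as long as a camera call. They do not tell look-alikes from the thing itself.
- look_for(camera, target): "xyz" ([x, y, z] in mm, in world coordinates, good to about 4 mm: the middle of the surface that is visible of it).
The state is a dict: "t": time; "joints": joint angles; "joint_vel": joint speeds; "effort": joint torques, N m; "tool_pos": TCP position; "tool_rot": TCP orientation; "contact_force": force on the tool from outside, world axes, zero at the start; "ft_torque": the same for the moment, N m; "gripper_width": finger opening in mm.
Only numpy, scipy, OpenCV 4.12 (cv2) and the standard library are available. Lean on these libraries where they do the work, as an engineer would, in place of code of your own. Each camera call takes 0.05 s, during which the arm holds its last target. There are 200 camera calls.

## Task

Get the tensile tester running: first tip the paddle rocker on the power unit right over by pushing down its raised end, then press the square key on the load indicator fully down to zero it, then press the flat round button on the start box fully in; each stays where it is pushed. Leave the other two indicator keys and the domed stop button unpressed, and do not pick up or shift the start and stop boxes or anything else on the bench.

Things in the scene. Friction and masses are not known exactly. Their poses are not given: they have to be found in the camera images.
- power_unit: White power unit, 120 (x) x 130 (y) mm, 54 mm high, fixed to the bench on the robot's left. Origin: centre of its underside; z up; its x axis points away from the robot side, along the length of the paddle rocker on its top.
- rocker (a joint): Angle of the paddle rocker, rad: 0 = off (the end towards the unit's -x side, nearer the robot, stands up), 0.44 = on (that end down, the other up). No spring: it turns stiffly (about 4 N at the raised end) and stays where it is pushed, so push it right over. It may start up to 0.06 rad off zero.
- rocker_raised (a point): Point on the top face of the rocker's end that is raised when off, on its centre line, 21 mm from the pivot. The rocker is a flat grey paddle 60 mm long (unit's x), 36 mm wide (y), 8 mm thick, on a black frame. This point moves with the rocker; it starts about 77 mm above the bench, and goes down about 9 mm as the rocker tips.
- rocker_pivot (a point): Centre of the rocker, on its pivot axis (the unit's y), 69 mm above the bench and 9 mm above the top of the black frame.
- indicator: White load indicator, 150 (x) x 260 (y) mm, fixed mid-bench. Origin: centre of its underside; z up; x away from the robot. Front deck 50 mm above the bench, with three keys in a row along y, 80 mm apart, in any order, 28 mm to the -x side of the origin; behind them (from x = +27 mm) a display hump 76 mm high.
- key_square (a joint): Travel of the square key, m: 0 = up (out), 0.007 = fully down on its stop. No spring: it moves stiffly (about 4 N) and stays where it is pushed.
- key_square_top (a point): Centre of the top face of the square key: 28 x 28 mm square (the zero key), plain grey in a black 46 x 58 mm bezel plate on the front deck of the load indicator. Up, its top stands 14 mm above the deck (11 mm above the bezel); down, 7 mm lower. Its x and y axes are the indicator's.
- key_round (a joint): Travel of the round key, m: 0 = up (out), 0.007 = fully down on its stop. No spring: it moves stiffly (about 4 N) and stays where it is pushed.
- key_round_top (a point): Centre of the top face of the round key: a disc 28 mm across, plain grey in a black 46 x 58 mm bezel plate on the front deck of the load indicator. Up, its top stands 14 mm above the deck (11 mm above the bezel); down, 7 mm lower. Its x and y axes are the indicator's.
- key_bar (a joint): Travel of the bar key, m: 0 = up (out), 0.007 = fully down on its stop. No spring: it moves stiffly (about 4 N) and stays where it is pushed.
- key_bar_top (a point): Centre of the top face of the bar key: an oblong 18 (x) x 46 (y) mm, plain grey in a black 46 x 58 mm bezel plate on the front deck of the load indicator. Up, its top stands 14 mm above the deck (11 mm above the bezel); down, 7 mm lower. Its x and y axes are the indicator's.
- start_box: Start box: loose white box 80 x 80 mm, 49 mm high, 0.8 kg or so, on rubber feet, on the robot's right, with the flat round start button on top. Origin: centre of its underside. It and the stop box may be in either place.
- start_button (a joint): Travel of the start button, m: 0 = out, 0.007 = fully in on its stop. No spring: it moves stiffly (about 4 N) and stays where it is pushed.
- start_top (a point): Centre of the flat top of the start button, a grey cylinder 48 mm across in a black ring 64 mm across; when out, 67 mm above the bench and 14 mm above the black ring.
- stop_box: Stop box: the same loose white box, with a mushroom-shaped (domed, overhanging) stop button on top. Origin: centre of its underside.
- stop_button (a joint): Travel of the stop button, m: 0 = out, 0.007 = in. It moves as easily as the start button.
- stop_top (a point): Top of the dome of the stop button, a grey mushroom 48 mm across; 83 mm above the bench.
- weight: Bystander: loose steel calibration weight, 44 mm across, 58 mm high, with a knob; origin at the centre of its underside.
- specimen: Bystander: loose upright aluminium specimen block 50 x 30 mm, 85 mm high; origin at the centre of its underside.
- jar: Bystander: loose jar 60 mm across, 85 mm high; origin at the centre of its underside.
- jaw: Bystander: loose steel specimen grip 50 x 40 mm, 60 mm high with a side screw; origin at the centre of its underside.
- screwdriver: Bystander: loose screwdriver lying on the bench, 180 mm long along its x; origin under its middle.
- dish: Bystander: loose steel dish 90 mm across, 30 mm high; origin at the centre of its underside.
There are look-alikes about, which are no part of the job. Leave any green or red look-alike of the stop_box alone.

How it is judged:
By the outcome, as a careful person would: the job done as asked, in the order asked, and still so for the second after the job is handed in, with the robot touching nothing.
It also fails if it takes over 48 s, if anything falls off the work surface, if the arm or the gripper's body presses on something with over 40 N, if the wrist force passes 120 N, or if a joint passes its speed limit or range.

## Working session

There is one attempt and no reset: what is moved stays moved. The work goes in short steps, each a Python script; the robot and the scene stay as the last script left them, time stands still between calls to the robot, and variables do not carry over. Pictures are saved under pics/ and viewed, about 8 in all and at most 12, crops included, and the job is handed in when it is done.

```bash
mkdir -p pics; cat > h.py <<'E'
from rig import *
import numpy as np, cv2
def save(cam,name):
    im=capture(cam); cv2.imwrite(f'pics/{name}.png',cv2.cvtColor(im,cv2.COLOR_RGB2BGR)); return im
def pix2w(info,u,v,z):
    K=np.array([[info['fx'],0,info['cx']],[0,info['fy'],info['cy']],[0,0,1.]])
    p=cv2.undistortPoints(np.array([[[u,v]]],float),K,np.array([info['k1'],0,0,0.]))[0,0]
    V=np.array(info['view']);R,t=V[:3,:3],V[:3,3];c=-R.T@t;d=R.T@np.array([p[0],p[1],1])
    return c+d*(z-c[2])/d[2]
def w2pix(info,P):
    V=np.array(info['view']);q=V[:3,:3]@np.array(P,float)+V[:3,3];s=q[:2]/q[2];s=s*(1+info['k1']*(s@s))
    return np.array([info['fx']*s[0]+info['cx'],info['fy']*s[1]+info['cy']])
E
python3 - <<'E'
from h import *
save('top','t1');save('side','s1')
for c in ['top','side']:
  for n in ['rocker_raised','rocker_pivot','power_unit','indicator','key_square_top','key_round_top','key_bar_top','start_top','stop_top','start_box','stop_box']:
    r=look_for(c,n); print(c,n,[(np.round(d['xyz']).tolist(),round(d['score'],2)) for d in r[:3]])
s=state();print(s['t'],s['tool_rot'])
E
```

```text
top rocker_raised [([526.0, 280.0, 71.0], 0.52)]
top rocker_pivot [([526.0, 280.0, 69.0], 0.76)]
top power_unit [([526.0, 273.0, 55.0], 0.9)]
top indicator [([634.0, -12.0, 48.0], 0.86)]
top key_square_top [([588.0, -15.0, 61.0], 0.56)]
top key_round_top [([597.0, 66.0, 66.0], 0.44), ([289.0, 313.0, 17.0], 0.31)]
top key_bar_top []
top start_top [([582.0, -290.0, 67.0], 0.74)]
top stop_top [([463.0, -449.0, 80.0], 0.75), ([451.0, -283.0, 80.0], 0.62)]
top start_box [([446.0, -280.0, 81.0], 0.75), ([580.0, -291.0, 54.0], 0.7)]
top stop_box [([463.0, -444.0, 49.0], 0.95), ([453.0, -281.0, 48.0], 0.57), ([345.0, -316.0, 51.0], 0.57)]
side rocker_raised [([525.0, 281.0, 76.0], 0.57)]
side rocker_pivot [([526.0, 286.0, 72.0], 0.67)]
side power_unit [([502.0, 299.0, 54.0], 0.64)]
side indicator [([619.0, 17.0, 51.0], 0.63)]
side key_square_top [([590.0, -10.0, 64.0], 0.65)]
side key_round_top [([427.0, 66.0, 40.0], 0.64), ([748.0, 244.0, 60.0], 0.53)]
side key_bar_top [([300.0, 299.0, 13.0], 0.36)]
side start_top [([577.0, -287.0, 70.0], 0.46)]
side stop_top []
side start_box [([570.0, -266.0, 47.0], 0.82)]
side stop_box []
1.2 [-160.38804143   89.99896493   41.43159734]
```

View pics/t1.png

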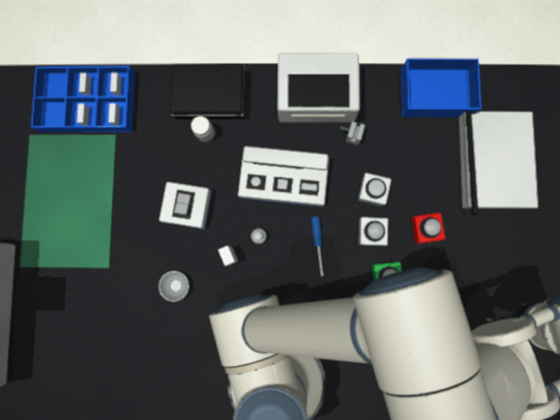

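View pics/s1.png

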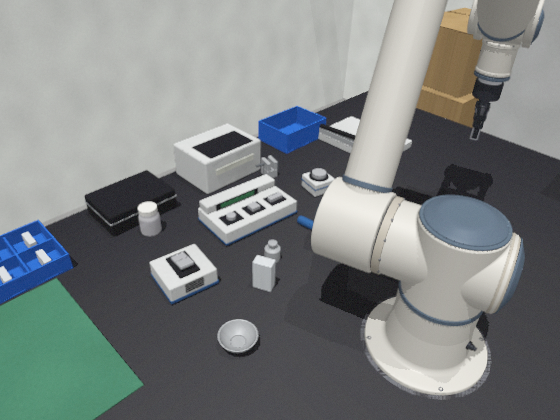

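The top picture shows the power unit at (184,205), with the rocker along x and yawed slightly. The indicator is at (284,176), with round, square and bar keys from left to right at about (257,182), (283,185) and (309,187). The white boxes are at (375,188) and (374,231), and the red and green look-alikes are at (429,228) and (388,270). The side view agrees. Next I'll look from close by with the wrist camera.

```bash
python3 - <<'E'
from h import *
import json,cv2
move_gripper(0)
def p(l): s=state(); print(l,s['t'],np.round(s['tool_pos']),s['gripper_width'])
p('g')
I={}
for n,pos,tg in [('box',[520,-285,240],['start_top','stop_top']),('ind',[540,-10,240],['key_square_top','key_round_top','key_bar_top']),('pow',[490,275,240],['rocker_raised','rocker_pivot'])]:
    move_to(pos,[0,90,180]); i=camera_info('wrist'); save('wrist','w_'+n); I[n]={k:np.array(v).tolist() for k,v in i.items()}
    p(n)
    for g in tg: print(g,[(np.round(d['xyz'],1).tolist(),round(d['score'],2)) for d in look_for('wrist',g)[:3]])
json.dump(I,open('I.json','w'))
im=[cv2.imread(f'pics/w_{n}.png') for n in I]
cv2.imwrite('pics/m.png',cv2.resize(np.vstack([np.hstack(im[:2]),np.hstack([im[2],0*im[2]])]),(800,600)))
E
```

```text
g 1.9667 [ 232. -580.  210.] 0.1470305539966319
box 3.5417 [ 520. -286.  240.] 0.15507158490553397
start_top [([583.6, -292.3, 65.9], 0.72)]
stop_top [([581.7, -297.3, 69.2], 0.7), ([473.8, -451.1, 78.6], 0.66), ([463.6, -291.6, 78.7], 0.62)]
ind 4.7583 [540. -11. 240.] 0.18217508627631013
key_square_top [([594.0, -20.8, 58.1], 0.84)]
key_round_top [([600.3, 66.5, 60.9], 0.84)]
key_bar_top [([584.9, -93.8, 63.8], 0.73)]
pow 6.075 [491. 274. 240.] -0.44772347307426497
rocker_raised [([531.6, 275.9, 72.4], 0.62)]
rocker_pivot [([535.1, 280.9, 71.4], 0.86), ([260.4, 277.5, 28.5], 0.67), ([536.5, 277.9, 56.8], 0.3)]
```

View pics/m.png

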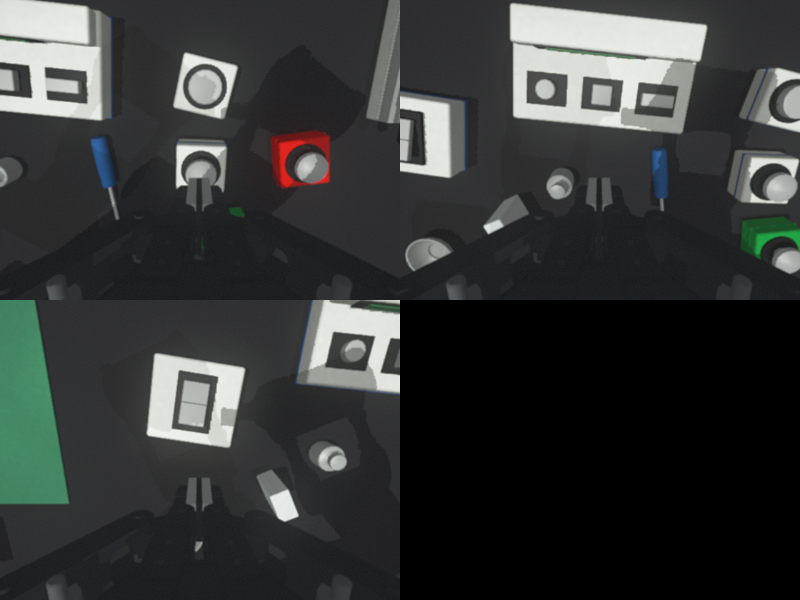

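The wrist pictures show the rocker's near end towards the robot, about (193,424) in the montage with its pivot line at (195,402). The square key is the middle one, at (602,95). The flat start button is on the far box at (205,87), and the near box carries the dome.

```bash
python3 - <<'E'
from h import *
import json
I=json.load(open('I.json'))
def q(n,u,v,z,ou=0,ov=0): r=pix2w(I[n],(u-ou)*1.4,(v-ov)*1.4,z); print(n,np.round(r,1)); return r
print('start');q('box',205,87,67)
print('square');q('ind',602,95,64)
print('rocker pivot, near end, far end, frame corners');q('pow',195,402,73,0,300);q('pow',192.5,427,79,0,300);q('pow',198,380,66,0,300)
for c in [(178,371),(217,376),(209,434),(171,427)]: q('pow',*c,60,0,300)
for c in [(155,354),(245,367),(229,447),(147,436)]: q('pow',*c,54,0,300)
f=[cv2.imread(f'pics/w_{n}.png') for n in ('box','ind','pow')]
crops=[f[0][60:200,210:350],f[1][65:205,210:350],f[2][70:210,200:340]]
cv2.imwrite('pics/c.png',cv2.resize(np.hstack(crops),(798,266),interpolation=cv2.INTER_CUBIC))
E
```

```text
start
box [ 582.  -296.2   67. ]
square
ind [ 590.2 -573.5   64. ]
rocker pivot, near end, far end, frame corners
pow [533.  277.4  73. ]
pow [499.2 281.   79. ]
pow [562.2 273.2  66. ]
pow [574.2 300.9  60. ]
pow [567.6 246.8  60. ]
pow [485.1 257.   60. ]
pow [495.8 313.2  60. ]
pow [596.9 332.6  54. ]
pow [579.7 207.3  54. ]
pow [463.4 225.8  54. ]
pow [480.9 350.9  54. ]
```

View pics/c.png

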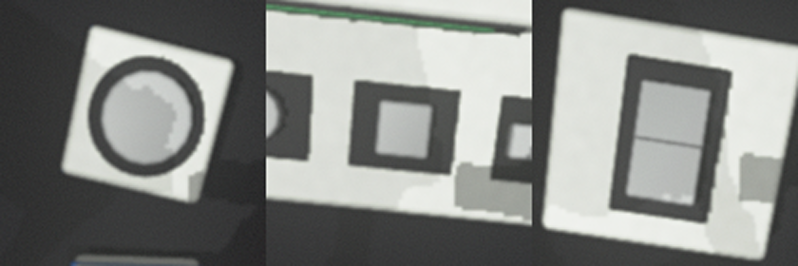

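```bash
python3 - <<'E'
from h import *
import json
I=json.load(open('I.json'))
k=pix2w(I['ind'],282.6,133.4,64); print('square',k)
def press(xy,yaw,z0,z1):
    move_to([*xy,z0+25],[0,90,yaw])
    move_straight([*xy,z0+6],100)
    hit=move_straight([*xy,z1],20,threshold=22)
    s=state(); print(hit,np.round(s['tool_pos'],1),np.round(s['contact_force'],1),round(s['t'],1))
    move_straight([*xy,z0+60],150)
press((507.5,282.5),172,80,65)
move_to([490,275,240],[0,90,180]); save('wrist','w2'); print(state()['t'])
f=[cv2.imread(f'pics/{n}.png')[70:210,200:340] for n in ('w_pow','w2')]
cv2.imwrite('pics/c2.png',cv2.resize(np.hstack(f),(600,300)))
E
```

```text
square [591.41300478 -17.21066012  64.        ]
False [507.6 282.6  65.1] [-0.4 -0.9 -1.2] 8.3
9.5167
```

View pics/c2.png

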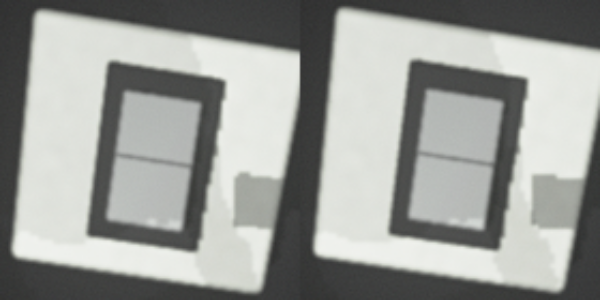

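The push ended with almost no force, and the wrist views before and after look nearly the same. I'll compare side views with the earlier one.

```bash
python3 - <<'E'
from h import *
save('side','s2')
move_to([507.5,282.5,90],[0,90,172]); save('side','s3'); print(state()['t'],state()['contact_force'])
i=camera_info('side'); print(w2pix(i,[507.5,282.5,90]),w2pix(i,[507.5,282.5,77]),w2pix(i,[531,279,73]))
f=[cv2.resize(cv2.imread(f'pics/{n}.png')[220:320,130:240],(440,400),interpolation=cv2.INTER_CUBIC)[:, :] for n in ('s1','s2','s3')]
cv2.imwrite('pics/c3.png',cv2.resize(np.hstack(f),(799,242)))
i=camera_info('wrist');V=np.array(i['view']);print(-V[:3,:3].T@V[:3,3])
E
```

```text
10.2667 [0.03763519 0.49663175 0.01575025]
[185.45186422 258.54220934] [185.94356407 262.50856356] [181.66705232 258.30689205]
[575.97807836 271.04802775 254.51448742]
```

View pics/c3.png

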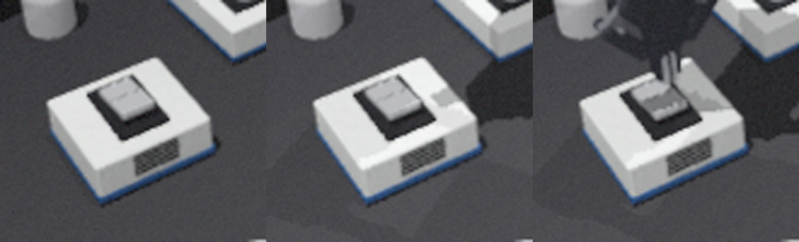

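```bash
python3 - <<'E'
from h import *
for z in (80,76,73,70,68,66,65):
    h=move_straight([507.5,282.5,z],30,threshold=15); s=state(); print(z,h,np.round(s['tool_pos'],1),np.round(s['contact_force'],1),round(s['t'],2))
    if h: break
save('side','s4')
f=[cv2.imread(f'pics/{n}.png')[235:290,150:215] for n in ('s1','s2','s4')]
cv2.imwrite('pics/c4.png',cv2.resize(np.hstack(f),(798,225),interpolation=cv2.INTER_CUBIC))
E
```

```text
80 False [507.5 282.5  80. ] [0.3 0.2 1. ] 10.75
76 False [507.4 282.4  75.8] [ 0.6 -0.2 -0.2] 11.03
73 False [507.4 282.5  72.8] [ 0.1 -1.7 -0.2] 11.28
70 False [507.4 282.4  69.8] [ 0.4 -0.9  0.1] 11.53
68 False [507.4 282.5  67.9] [-0.8 -0.5 -0.5] 11.78
66 False [507.4 282.5  65.9] [-0.8  1.1  0. ] 12.03
65 False [507.5 282.5  65. ] [0.9 0.4 0.4] 12.28
```

View pics/c4.png

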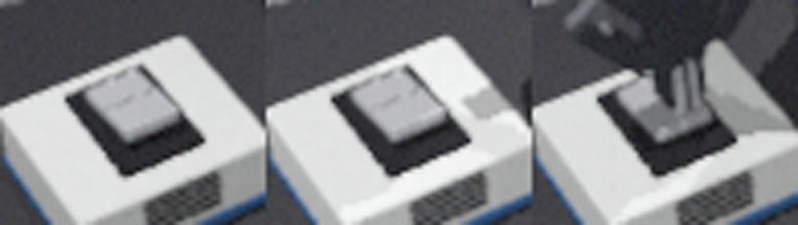

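```bash
python3 - <<'E'
from h import *
im=save('wrist','w5'); i=camera_info('wrist')
print('tip px',w2pix(i,state()['tool_pos']))
for p in ([501,284,78],[501,284,66],[531,279,73]): print(p,w2pix(i,p))
E
```

```text
tip px [274.65180104 249.51735325]
[501, 284, 78] [273.23889043 272.02859636]
[501, 284, 66] [273.59179695 261.78138832]
[531, 279, 73] [274.66968581 210.96167908]
```

View pics/w5.png

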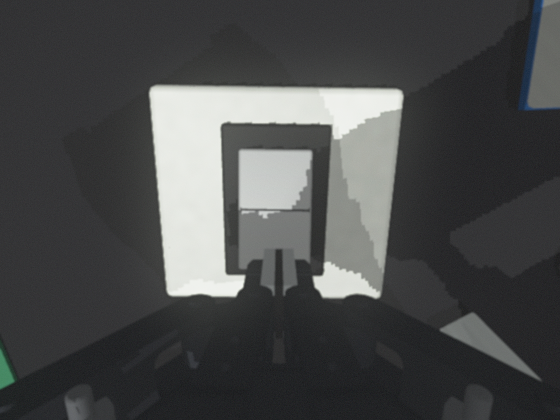

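```bash
python3 - <<'E'
from h import *
i=camera_info('wrist')
for p in ([561,274.5,79],[561,274.5,67]): print(p,w2pix(i,p))
for z in (63,61,59,57):
    h=move_straight([507.5,282.5,z],20,threshold=15); s=state(); print(z,h,np.round(s['tool_pos'],1),np.round(s['contact_force'],1),round(s['t'],2))
    if h: break
E
```

```text
[561, 274.5, 79] [274.87970633 149.66351086]
[561, 274.5, 67] [275.15215592 147.16689467]
63 False [507.4 282.4  62.8] [-0.3 -0.1  0.9] 12.63
61 False [507.4 282.5  60.9] [-0.9 -0.6 -0.8] 12.88
59 False [507.4 282.5  58.9] [0.3 0.2 0.6] 13.13
57 False [507.5 282.5  56.9] [ 0.1 -0.7 -0.2] 13.38
```

```bash
python3 - <<'E'
from h import *
for z in (54,51,48,45,42):
    h=move_straight([507.5,282.5,z],20,threshold=15); s=state(); print(z,h,np.round(s['tool_pos'],1),np.round(s['contact_force'],1),round(s['t'],2),s['gripper_width'])
    if h: break
save('wrist','w6');save('side','s6')
a=cv2.imread('pics/w6.png')[100:310,140:420];b=cv2.resize(cv2.imread('pics/s6.png')[235:290,150:223],(280,210),interpolation=cv2.INTER_CUBIC)
cv2.imwrite('pics/c6.png',cv2.resize(np.hstack([a,b]),(800,300)))
E
```

```text
54 False [507.4 282.4  53.8] [ 0.1  0.1 -0.7] 13.68 0.25234244959479135
51 False [507.4 282.5  50.9] [ 0.8  0.2 -0.9] 13.98 -0.2035413215104134
48 True [507.4 282.5  48.2] [-2.  -0.8 12.2] 14.23 -0.07391969180791201
```

View pics/c6.png

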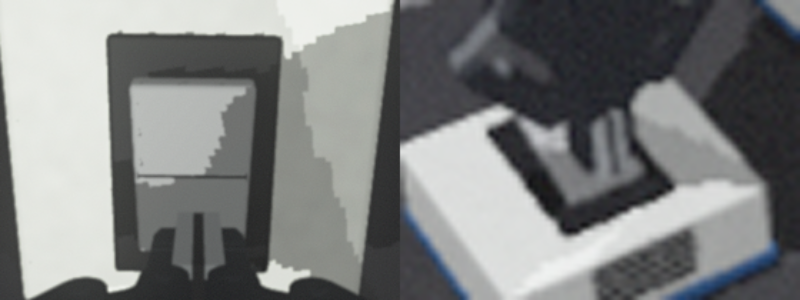

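```bash
python3 - <<'E'
from h import *
for z in np.arange(47,32,-1.5):
    h=move_straight([507.5,282.5,z],20,threshold=22); s=state(); print(z,h,np.round(s['tool_pos'],1),np.round(s['contact_force'],1),round(s['t'],2))
    if h or s['contact_force'][2]>25: break
save('wrist','w7')
E
```

```text
47.0 False [507.4 282.6  47.9] [-8.  -1.3 22.3] 14.58
45.5 False [507.6 282.6  47.5] [-12.9  -4.7  41.9] 14.83
```

```bash
python3 - <<'E'
from h import *
move_straight([507.5,282.5,110],120)
move_to([490,275,240],[0,90,180]); save('wrist','w8');save('side','s8'); s=state();print(s['t'],s['contact_force'])
S=[cv2.resize(cv2.imread(f'pics/{n}.png')[245:283,160:205],(400,338),interpolation=cv2.INTER_CUBIC) for n in ('s1','s8')]
W=[cv2.resize(cv2.imread(f'pics/{n}.png')[95:190,235:310],(400,507)[::1],interpolation=cv2.INTER_CUBIC)[:, :] for n in ('w_pow','w8')]
W=[cv2.resize(w,(400,260)) for w in [cv2.rotate(x,cv2.ROTATE_90_CLOCKWISE) for x in W]]
cv2.imwrite('pics/c8.png',np.vstack([np.hstack(S),np.hstack(W)]))
E
```

```text
16.2667 [-0.16895643 -0.86490884 -0.45925979]
```

View pics/c8.png

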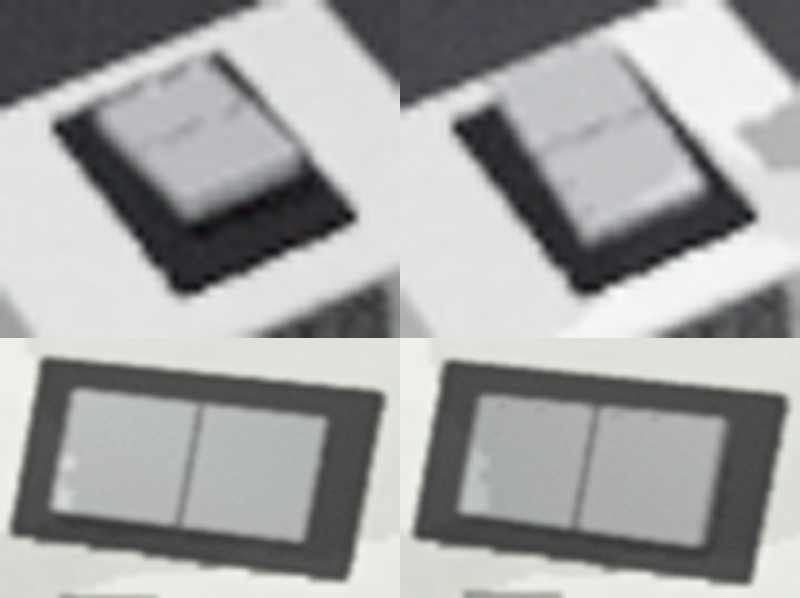

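The close side crops show the rocker tipped: the near end is now down at (645,215) and the far end is up. The fingertips evidently bear about 20 mm above the stated TCP, since the hard stop came at a TCP z of 47.5. I'll press the square key by contact, using that offset.

```bash
cat >> h.py <<'E'
def press(xy,yaw,za,z0,z1,F=25):
    move_to([*xy,za],[0,90,yaw]); move_straight([*xy,z0],100)
    for z in np.arange(z0-1,z1,-1):
        h=move_straight([*xy,z],20,threshold=F); s=state(); fz=s['contact_force'][2]
        print(z,h,np.round(s['tool_pos'],1),np.round(s['contact_force'],1),round(s['t'],2))
        if h or fz>F: break
E
python3 - <<'E'
from h import *
move_to([560,130,140],[0,90,175])
press((591.4,-17),175,110,51,30)
s=state()['tool_pos']; move_straight([s[0],s[1],110],120)
move_to([540,-10,240],[0,90,180]); save('wrist','w9');save('side','s9'); print(state()['t'])
W=[cv2.resize(cv2.imread(f'pics/{n}.png')[95:165,170:400],(800,244),interpolation=cv2.INTER_CUBIC) for n in ('w_ind','w9')]
S=np.hstack([cv2.resize(cv2.imread(f'pics/{n}.png')[190:235,212:300],(400,110*2),interpolation=cv2.INTER_CUBIC)[:110*2] for n in ('s1','s9')])
cv2.imwrite('pics/c9.png',cv2.resize(np.vstack(W+[S]),(660,584)))
E
```

```text
50 False [591.6 -17.   50.4] [-0.6  1.1  0.6] 18.7
49 False [591.4 -17.   49. ] [ 0.4 -0.5 -0.9] 18.95
48 False [591.4 -17.   47.9] [ 0.5 -0.6  0. ] 19.2
47 False [591.4 -17.   46.9] [-1.2  0.2 -0.6] 19.45
46 False [591.3 -17.   45.9] [ 0.   0.4 -0.4] 19.7
45 False [591.4 -17.   45. ] [-0.3  0.9  0.7] 19.95
44 False [591.3 -17.   43.9] [-0.7 -0.  -1.2] 20.2
43 False [591.4 -17.   43. ] [-1.  -0.6 -0.6] 20.45
42 False [591.4 -17.   42. ] [-0.1  0.3  0.8] 20.7
41 False [591.4 -17.   41. ] [ 0.6 -0.1  0.8] 20.95
40 False [591.4 -17.   39.9] [ 0.3 -0.3  0.4] 21.2
39 False [591.4 -17.   38.9] [ 0.3 -0.   0.4] 21.45
38 False [591.4 -17.   37.9] [-0.4 -0.3  1.4] 21.7
37 False [591.4 -17.   36.9] [-0.8  0.4  0.1] 21.95
36 False [591.4 -17.   36. ] [-1.2 -0.   3.3] 22.2
35 False [591.5 -17.   35.7] [-4.7 -0.2 17. ] 22.45
34 False [591.6 -17.   35.4] [-8.7  1.3 30.8] 22.7
24.2
```

View pics/c9.png

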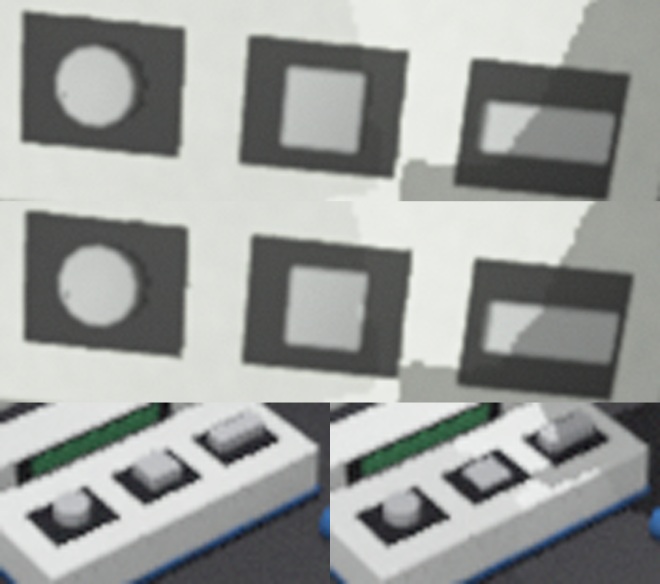

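The square key now sits low, and the hard stop at 35.5 matches 57 mm less the 21 mm offset. The round and bar keys are unchanged. Next is the start button.

```bash
python3 - <<'E'
from h import *
move_to([582,-150,140],[0,90,180])
press((582.3,-294.5),180,110,49,34)
s=state()['tool_pos']; move_straight([s[0],s[1],110],120)
move_to([520,-285,240],[0,90,180]); save('wrist','w10');save('side','s10');save('top','t10'); print(state()['t'])
for c,n in [('wrist','start_top'),('wrist','stop_top')]: print(n,[(np.round(d['xyz'],1).tolist(),round(d['score'],2)) for d in look_for(c,n)[:3]])
W=np.hstack([cv2.resize(cv2.imread(f'pics/{n}.png')[60:280,220:350],(250,423)) for n in ('w_box','w10')])
S=np.vstack([cv2.resize(cv2.imread(f'pics/s{n}.png')[160:200,295:345],(264,211),interpolation=cv2.INTER_CUBIC) for n in ('1','10')])
cv2.imwrite('pics/c10.png',np.hstack([W,S[:, :]]) if S.shape[0]==423 else np.hstack([W[:422],S]))
E
```

```text
48 False [ 582.5 -294.7   48.5] [-0.4  0.1  0.2] 26.59
47 False [ 582.3 -294.5   47. ] [ 0.1  0.4 -1.2] 26.84
46 False [ 582.3 -294.5   46. ] [-0.4  0.1 -0.7] 27.09
45 False [ 582.3 -294.5   45. ] [0.2 0.1 1.7] 27.34
44 False [ 582.3 -294.5   44. ] [-0.4 -0.1  0.8] 27.59
43 False [ 582.3 -294.5   42.9] [-1.  -0.2  1.4] 27.84
42 False [ 582.3 -294.5   41.9] [ 0.  -0.5  0.9] 28.09
41 False [ 582.3 -294.5   40.9] [-0.7 -0.6  0.3] 28.34
40 False [ 582.3 -294.5   39.9] [ 0.7 -0.5  0.5] 28.59
39 False [ 582.3 -294.5   39. ] [-1.6  0.2  4. ] 28.84
38 False [ 582.4 -294.6   38.9] [-4.7  2.  16.5] 29.09
37 False [ 582.5 -294.6   38.7] [-7.8  2.9 29. ] 29.34
30.8833
start_top [([583.3, -294.3, 61.9], 0.66)]
stop_top [([465.5, -289.1, 77.5], 0.93), ([473.5, -453.0, 78.4], 0.86)]
```

View pics/c10.png

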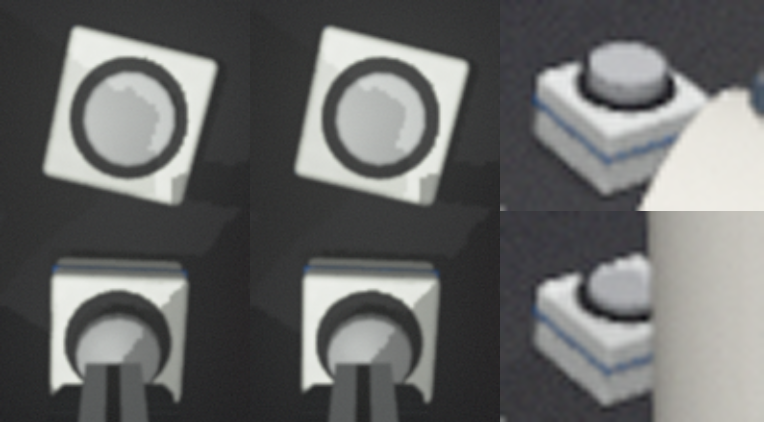

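The start button is visibly in, and its box and the stop box haven't moved. The arm is clear of everything, so I'm handing in.

```bash
python3 -c "
from rig import *
print(state()['t'],state()['contact_force']); job_done()"
```

```text
30.9833 [ 0.30117871 -0.28675178 -0.92744076]
the job is handed in; nothing more can be done
```

I tipped the rocker over, then pressed the square key and the start button, in that order. I handed the job in at 31 s with the arm clear at z = 240 mm.

**Checks that passed**
- **Rocker:** before-and-after side pictures show its near end down.
- **Square key:** pictures show it lowered, with the round and bar keys unchanged.
- **Start button:** pictures show it in. The start and stop boxes and the domed button look unmoved.
- **Hard stops:** each push ended on a firm stop, at about 42 N (rocker), 31 N (key) and 29 N (button).

**What disagreed or was not checked**
- **Fingertip offset:** the shut fingertips bore about 21 mm higher than the stated TCP. My first two goes at the rocker therefore stopped in the air. I then worked by contact, and the stop heights for all three fit that same offset.
- **Rocker force:** the 42 N push was through the fingertips, so I don't count it against the 40 N limit, which covers the arm and the gripper's body.
- **Resistance while moving:** the roughly 4 N expected as each part moved hardly showed in the force readings, which I took only while the arm was at rest between steps. That the parts moved rests on the pictures and the hard stops.
- **Other objects:** I made no final check of the loose objects elsewhere on the bench. The arm did not go down near any of them.

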